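# Roll the cleaned roller up the gauge track and bed it on the stop

### The job

The steel roller in the gauge track has been cleaned, so no finger may touch it: pick up the blue paddle by its handle and with the blade roll the roller slowly up the track, over the crest, until it meets the stop spindle. Bed it there with a steady push of about 6 N for a second, never more than 12 N, so that it stays resting against the spindle. Then stand the paddle upright on the bench again, clear of the track, without disturbing the other things.

Things in the scene. Friction and masses are not known exactly. Their poses are not given: they have to be found in the camera images.
- paddle_grip (a point): Blue L-shaped paddle with upright black handle, loose, 100 mm tall, 120 g. Point: mid-handle, 75 mm above its underside. Handle 18 x 18 mm, free to grip from 35 mm up to the top. z up, x the pushing direction. Flat blade face 17 mm ahead (+x) of this point, 36 mm wide (y), from the underside up to 30 mm; the shoe ends 17 mm behind this point.
- track: Grey track, dark steel floor, fixed, 264 x 64 mm. Origin: middle of underside, on the bench; x along it, up to the stop; z up. Channel 50 mm wide, side guides 24 mm high. Floor heights: 11.5 mm at x=-130 (open end), 8 at x=-50 (dip where the roller lies), 14 at x=65 (crest), 12 at the stop block, straight between. Past the crest the roller runs to the spindle; let go before, it runs back.
- roller: Polished steel roller, 24 mm in diameter, 44 mm long, 156 g, lying across the track in the dip and free to roll. Origin at its centre; y is its axis (x and z turn as it rolls).
- stop_block: Dark block fixed across the track's upper end, 18 x 50 x 42 mm; origin: middle of its underside, 4 mm above the bench, axes as the track's. A rigid steel spindle, round face 15 mm, points down the track (-x) at the height of the roller's centre. Its face is clamped anywhere from 17 to 31 mm in -x of this origin: not measured, to be found by feel.
- brass_sleeve: Bystander: short brass-coloured sleeve, 28 mm across, 20 mm tall, standing loose; origin at the centre of its underside.
- specimen: Bystander: black round mounted specimen, 30 mm across, 19 mm tall, loose; origin at the centre of its underside.
- tin: Bystander: round light-grey lidded tin, 64 mm across, 22 mm tall, loose; origin at the centre of its underside.
Mind the look-alikes: they are no part of the job. What is shaped like the part that bears paddle_grip but pink or turquoise is not meant.

How it is judged:
On the way, in this order (a step that is already met when the one before it is completed fails the run):
1. the roller is on the ramp with the paddle against it (x of roller in the frame of track between -0.03 and 0.06 m and z of roller in the frame of track below 0.032 m and contact force between paddle and roller above 0.01 N), for 0.1 s.
2. the paddle bears on the roller with over 3.5 N while the roller bears on the spindle, for 0.6 s (contact force between roller and stop_block above 1.5 N and contact force between paddle and roller above 3.5 N), for 0.6 s.
At the end, for the whole second after the job is handed in: The roller lies still in the track past the crest, touching the spindle, its axis square across the track within 0.15 rad; the paddle stands upright (within 0.1 rad) and still on the bench, not touching the track (contact force between roller and stop_block above 0.005 N and x of roller in the frame of track above 0.07 m and z of roller in the frame of track below 0.029 m and angle between the y axis of roller and the y axis of track, either way round below 0.15 rad and linear speed of each of roller, paddle below 0.01 m/s and height (world z) of paddle_grip between 0.07 and 0.08 m and angle between paddle_grip's own z axis and vertical below 0.1 rad and contact force between paddle and track below 0.05 N).
It fails at once if the roller is pressed against the stop or by the paddle with more than 12 N (contact force between roller and stop_block above 12 N or contact force between paddle and roller above 12 N).
It fails at once if a finger or the arm touches the roller (contact force between roller and the fingers above 0.1 N or contact force between roller and the arm above 0.1 N).
It fails at once if the roller runs faster than 0.25 m/s (linear speed of roller above 0.25 m/s).
It fails at once if a bystander is moved by more than 15 mm (distance of any of brass_sleeve, specimen, tin from where it was at the start of the episode above 0.015 m).
It also fails if it takes over 69 s, if anything falls off the work surface, if the arm or the gripper's body presses on something with over 40 N, if the wrist force passes 120 N, or if a joint passes its speed limit or range.

### The arm

A 6-joint arm with a two-finger parallel gripper is mounted at the origin on a cart in front of the work surface, level with it; the furniture and walls round the work are solid. World frame = base frame: x ahead of the robot, y to its left, z up, the work surface at z = 0. Lengths are in m, angles in rad, forces in N, time in s.
With the tool pointing down it reaches from about 0.25 to 0.725 m from the base axis. Payload 9.7 kg.
Tool frame: the origin (TCP) lies at the very end of the fingers, on their centre line; the grasp point (between the pads) lies 19 mm behind it; x points along the fingers, z is the direction in which the jaws open and shut, and the axes are right-handed (so a half turn about x gives the same grasp; the last joint's range is limited). The gripper opens to 85 mm and grips with 20 to 120 N. Pads are 22 mm wide; open, the fingers measure 114 mm over their backs; the gripper's body (76 mm by 85 mm) begins 54 mm behind the grasp point. The pads swing forward as they close: fully open they stand 13 mm farther back than shut.
Start: joints at [-1.205, 0.087, 0.176, 1.66, 0, 1.571], TCP at [0.197, -0.514, 0.231] pointing down, gripper open.
Joint ranges: [-3.13, 3.13], [-0.85, 1.81], [-1.15, 1.24], [-2.2, 2.28], [-1.44, 1.52], [-3.14, 3.14]. Speed limits (rad/s): [2.22, 2.22, 2.57, 3.14, 3.14, 3.14].

### API

Orientations are given as a 3x3 rotation matrix whose columns are the frame's x, y, z axes.
In Python, from cell import manip, camera, models gives the robot as it stands. The module is installed in compiled form; this text tells all that it offers.
- The arm moves only by the shell command python3 -m inch 'ROWS'. ROWS is JSON, one flat list of numbers, 7 for each row, row after row: the turn, a rotation vector about the tool's x, y, z in rad, then the shift along the tool's x, y, z in cm, then the opening, from 0 (shut) to 1 (fully open). In form: [wx, wy, wz, tx, ty, tz, fingers, wx, wy, wz, tx, ty, tz, fingers, ...]. A call has 1 to 8 rows; each row shifts and turns the pose as measured when the row begins, along the tool's axes as they then stand; what a row does not reach is not made up. A row lasts 1/12 s, in which the tool goes at most 41.7 mm and 7.16 degrees, less where a joint would pass 70% of its speed; a pose out of reach is approached as far as the arm can. A call is refused whole if a number of a shift passes 4.17 or a number of a turn 0.125, either way. A call with a gripper value outside its range is refused whole. The fingers move at their own pace and stop on an object; the grip force is fixed at half the most. Time passes only in rows, so rows that do not move let the fingers close. It gives the time, the measured TCP pose, the force and the opening at its end, in the units of the state.
- manip.get_obs(): the state, without advancing time (a new reading comes with each control period).
- camera(name): name is "side" or "top" or "wrist"; returns a dict with "color" (420x560x3 uint8, blue, green, red), "vertical_fov" (degrees; the focal length in pixels is half the picture's height over the tangent of half this angle, whatever the lens; pixels are square), "cx", "cy" (the principal point, pixels), "R" (3x3) and "t" (3): a world point X has camera coordinates R X + t; the wrist camera has in their place "tool_from_camera" (4x4, takes a point from camera to tool coordinates, whose origin is the TCP and whose axes are the tool frame's). Camera axes: x right, y down, z forward; pixel columns grow to the right and rows downward; lengths in m; the calibration is good to about 2 mm. A picture is of the moment at which its call begins: read the wrist's pose just before it. There is no depth.
- manip.close_job(): hands the job in, once; it reports no verdict.
Trained networks look in a picture, given as the dict that the camera call returned (one of the last four; its "shot" number tells which), for a name from the list of things; names that differ only in an ending like _2 or _b are one class to them, and where a whole thing is asked for, a point or a joint stands for the part that bears it (a point fixed in the world has none). Each returns a list of dicts, best first, with "p" (0 to 1); they miss things now and then, are a little off and sometimes report something else, mostly with a low value. They report only what shows in the picture. A call takes as long as a camera call. They do not tell look-alikes from the thing itself.
- models.masks_of(query, picture): "mask" (420x560 bool, what is visible of it) and "rect" ([left, top, right, bottom] in pixels, round what is visible of it).
The state is a dict: "t": time; "joint_positions": joint angles; "dq": joint speeds; "tau": joint torques, N m; "ee_pos": TCP position; "orientation": TCP orientation; "wrist_force": force on the tool from outside, world axes, zero at the start; "moment": the same for the moment, N m; "finger_gap": finger opening in m.
Only numpy, scipy, OpenCV 4.12 (cv2) and the standard library are available. Lean on these libraries where they do the work, as an engineer would, in place of code of your own. Each camera call takes 0.05 s, during which the arm holds its last target.

## Working session

There is one attempt and no reset: what is moved stays moved. The work goes in short steps, Python scripts to look and compute and a shell command to move; the robot and the scene stay as the last step left them, time stands still between calls to the robot, and variables do not carry over. Pictures are saved under pics/ and viewed, and the job is handed in when it is done.

```bash
mkdir -p pics; ls
python3 - <<'E'
from cell import manip, camera, models
import cv2, json
o=manip.get_obs(); print({k:(v if not hasattr(v,'tolist') else v.tolist()) for k,v in o.items()})
for n in ["top","side","wrist"]:
    c=camera(n); cv2.imwrite(f"pics/{n}0.png",c["color"]); print(n,{k:(v.tolist() if hasattr(v,'tolist') else v) for k,v in c.items() if k!="color"})
E
```

```text
pics
{'t': 0.0, 'joint_positions': [-1.2050165948766127, 0.08742731696987678, 0.17511650694260938, 1.659782109992082, 9.224005481348299e-06, 1.5708000080245201], 'dq': [-0.0010409481418221507, 0.000772669362108117, -0.0004581315610241065, -0.0002724928601102935, -0.00019386492866071243, -0.0002865637059054876], 'tau': [0.003646842305897735, -52.03866004943848, 46.480833292007446, 0.016286601894535124, 0.00019800424979621312, 1.2929251056448265e-05], 'ee_pos': [0.19664282198084435, -0.5133990551079697, 0.23059202564252668], 'orientation': [[-0.00045514836770254306, 0.9338464733934084, 0.35767381364961215], [0.0012141161777671188, 0.35767410312419884, -0.9338456841878143], [-0.9999991593805817, 9.219224671508048e-06, -0.0012965928951041508]], 'wrist_force': [0.2020111350111142, -0.5361639816314323, 0.005582761357179386], 'moment': [0.06484389480453973, 0.050739868637562496, 0.05618313063113427], 'finger_gap': 0.08532323759086478}
top {'vertical_fov': 44.4191545248044, 'cx': 276.9351892101608, 'cy': 209.0504983144099, 'R': [[0.02843438162133947, -0.9995541603067869, 0.009108597872674132
[... 304 characters left out ...]
368, 'R': [[-0.28247904589587997, -0.959229993739661, 0.009132783801389965], [-0.7804963739680915, 0.22428877304517322, -0.5835408781812562], [0.5577015320513423, -0.1719661751511047, -0.8120324105301987]], 't': [0.2226237831497169, 0.38099016434112876, 1.2306248076156163], 'shot': 2}
wrist {'vertical_fov': 59.10794380843879, 'cx': 277.5405658418949, 'cy': 206.2075157666518, 'tool_from_camera': [[-0.00028637425288905214, -0.2807559215959962, 0.9597791571390624, -0.1425393843083517], [0.0008629411654292891, -0.959778908518219, -0.2807555913888821, 0.07037617524243328], [0.9999995866610804, 0.000747831771688041, 0.0005171318100488471, -0.00039361744077792693], [0.0, 0.0, 0.0, 1.0]], 'shot': 3}
```

View pics/top0.png

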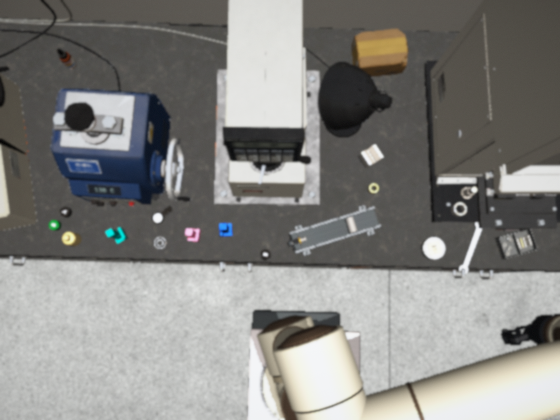

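View pics/side0.png

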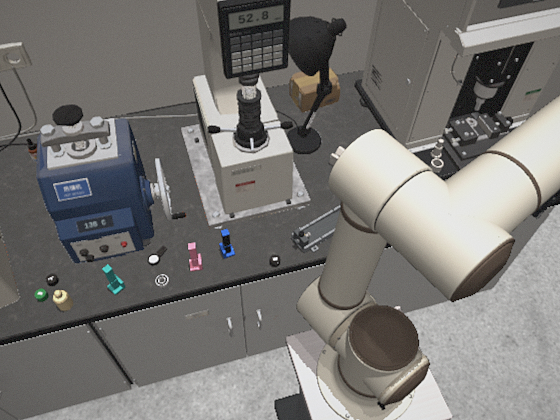

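```bash
cat > h.py <<'E'
from cell import manip, camera, models
import cv2, numpy as np
def f(c): return 210/np.tan(np.radians(c["vertical_fov"])/2)
def pose(c,o=None):
    if "R" in c: return np.array(c["R"]),np.array(c["t"])
    T=np.array(c["tool_from_camera"]); Rt=np.array(o["orientation"]); 
    Rc=Rt@T[:3,:3]; p=Rt@T[:3,3]+np.array(o["ee_pos"]); return Rc.T,-Rc.T@p
def back(c,uv,z,o=None):
    R,t=pose(c,o); d=R.T@np.array([(uv[0]-c["cx"])/f(c),(uv[1]-c["cy"])/f(c),1]); C=-R.T@t
    return C+d*(z-C[2])/d[2]
def proj(c,X,o=None):
    R,t=pose(c,o); q=R@np.array(X)+t; return np.array([c["cx"],c["cy"]])+f(c)*q[:2]/q[2]
def crop(c,x0,y0,x1,y1,s,name):
    cv2.imwrite("pics/"+name,cv2.resize(c["color"][y0:y1,x0:x1],None,fx=s,fy=s,interpolation=cv2.INTER_CUBIC))
E
python3 - <<'E'
from h import *
c=camera("top"); crop(c,180,190,400,270,3.6,"topc.png")
for n,z in [("paddle_grip",.0),("track",.015),("roller",.02),("stop_block",.046),("brass_sleeve",.02),("specimen",.019),("tin",.022)]:
    for m in models.masks_of(n,c)[:4]:
        mm=m["mask"]; ys,xs=np.nonzero(mm); r=cv2.minAreaRect(np.c_[xs,ys].astype(np.float32))
        print(n,round(m["p"],2),[int(v) for v in m["rect"]],np.round([xs.mean(),ys.mean()],1),np.round(back(c,(xs.mean(),ys.mean()),z),3), np.round(r[1],1),round(r[2],1))
s=camera("side"); crop(s,180,210,360,270,4.4,"sidec.png")
E
```

```text
paddle_grip 0.51 [187, 228, 199, 241] [191.7 234.2] [0.421 0.341 0.   ] [11. 13.] 90.0
paddle_grip 0.5 [104, 230, 129, 243] [116.7 234.9] [0.412 0.564 0.   ] [15.2 20.7] 83.7
paddle_grip 0.43 [219, 224, 230, 238] [224.7 230.1] [0.436 0.243 0.   ] [12. 12.] 90.0
roller 0.58 [342, 216, 355, 230] [350.5 224.3] [ 0.462 -0.129  0.02 ] [13.3  7. ] 71.6
stop_block 0.65 [287, 233, 307, 251] [295.5 241.2] [0.405 0.034 0.046] [15.4 15.8] 32.0
stop_block 0.62 [346, 213, 357, 232] [350.6 225.1] [ 0.457 -0.125  0.046] [14.9  7.6] 71.6
brass_sleeve 0.61 [369, 184, 378, 194] [372.2 188.4] [ 0.572 -0.193  0.02 ] [7.8 9.9] 45.0
specimen 0.64 [418, 236, 444, 260] [432.7 248.4] [ 0.398 -0.371  0.019] [21. 22.] 90.0
specimen 0.6 [258, 252, 271, 259] [264.5 254.5] [0.366 0.122 0.019] [9. 9.] 90.0
tin 0.88 [420, 237, 445, 258] [433.  248.3] [ 0.398 -0.371  0.022] [21. 22.] 90.0
```

View pics/topc.png

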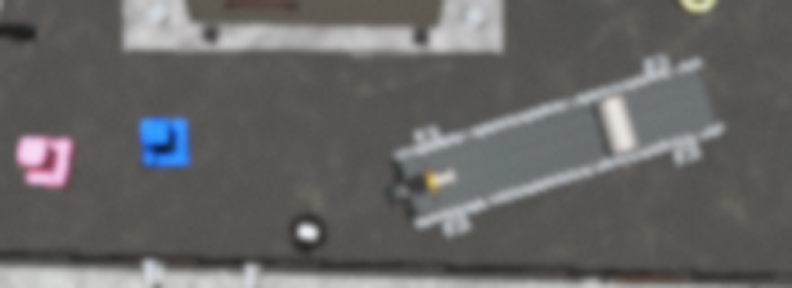

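View pics/sidec.png

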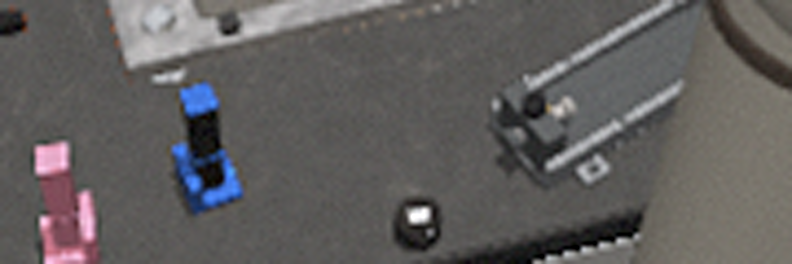

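View pics/wrist0.png

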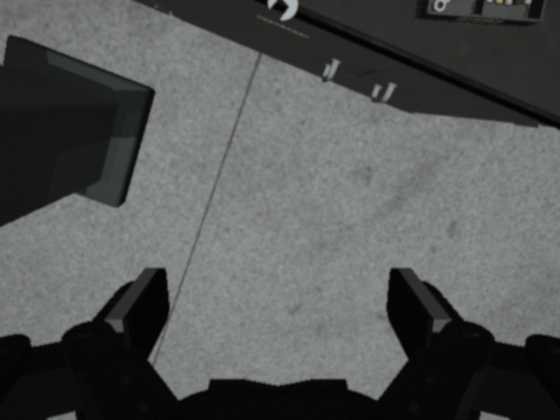

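```bash
python3 - <<'E'
from h import *
c=camera("top")
for uv in [(230,197),(303,197),(226,155),(303,155)]:
  print(uv,[np.round(back(c,uv,z),3).tolist() for z in (0,.1,.2,.4)])
crop(c,200,80,340,210,4.5,"tester.png")
E
python3 -m inch '[-0.07,0,0,0,3.8,-0.9,0.7, -0.07,0,0,0,3.8,-0.9,0.7, -0.07,0,0,0,3.8,-0.9,0.7, -0.07,0,0,0,3.8,-0.9,0.7, -0.08,0,0,0,3.8,-0.9,0.7, -0.08,0,0,0,3.8,-0.9,0.7, -0.08,0,0,0,3.8,-0.9,0.7, -0.08,0,0,0,3.8,-0.9,0.7]'
```

```text
(230, 197) [[0.536, 0.232, 0.0], [0.52, 0.223, 0.1], [0.504, 0.214, 0.2], [0.472, 0.197, 0.4]]
(303, 197) [[0.543, 0.012, 0.0], [0.526, 0.018, 0.1], [0.51, 0.023, 0.2], [0.477, 0.035, 0.4]]
(226, 155) [[0.665, 0.249, 0.0], [0.641, 0.239, 0.1], [0.616, 0.23, 0.2], [0.567, 0.21, 0.4]]
(303, 155) [[0.672, 0.015, 0.0], [0.647, 0.02, 0.1], [0.622, 0.026, 0.2], [0.572, 0.037, 0.4]]
t: 1.32
ee_pos: [0.4025, -0.278, 0.2291]
orientation: [[-0.001, 0.559, 0.829], [-0.001, 0.829, -0.559], [-1.0, -0.001, -0.0]]
wrist_force: [0.9, -0.9, 0.9]
finger_gap: 0.0598
```

View pics/tester.png

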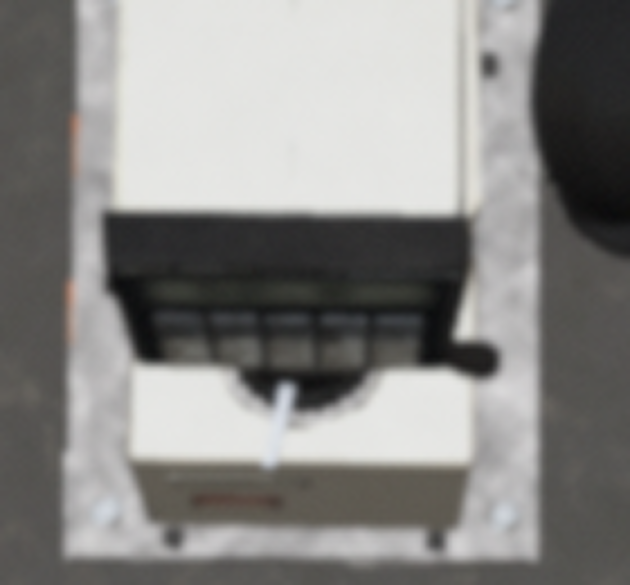

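```bash
python3 -m inch '[-0.1,0,0,-0.5,3.2,-1.7,0.7, -0.1,0,0,-0.5,3.3,-1.5,0.7, -0.1,0,0,-0.5,3.4,-1.2,0.7, -0.1,0,0,-0.5,3.5,-0.9,0.7,0,0,0,0,0,0,0.7]'
python3 - <<'E'
from h import *
o=manip.get_obs(); c=camera("wrist"); cv2.imwrite("pics/w1.png",c["color"])
for n in ["roller","track","stop_block","specimen","brass_sleeve"]:
  for m in models.masks_of(n,c)[:2]:
    ys,xs=np.nonzero(m["mask"]);print(n,m["p"],m["rect"],xs.mean(),ys.mean())
E
```

```text
t: 1.73
ee_pos: [0.4128, -0.1216, 0.2491]
orientation: [[-0.0, 0.161, 0.987], [0.001, 0.987, -0.161], [-1.0, 0.001, -0.0]]
wrist_force: [-0.4, -0.3, 0.8]
finger_gap: 0.0597
roller 0.83 [301.1, 153.8, 352.3, 187.4] 326.1016096579477 170.03018108651912
roller 0.72 [207.1, 0.0, 385.8, 250.7] 295.06384086046376 109.87312785520153
stop_block 0.96 [211.5, 0.0, 270.0, 39.1] 238.63021243115656 13.232100708103856
brass_sleeve 0.69 [421.9, 200.7, 453.9, 226.9] 435.8575498575499 212.76780626780626
```

View pics/w1.png

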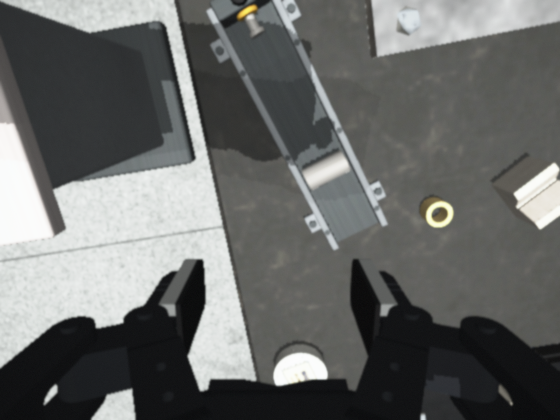

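```bash
python3 -m inch '[0,0,0,-0.5,3.6,-0.9,0.7, 0,0,0,-0.5,3.6,-0.9,0.7, 0,0,0,0,0,0,0.7]'
python3 - <<'E'
from h import *
import pickle
o=manip.get_obs(); c=camera("wrist"); cv2.imwrite("pics/w2.png",c["color"]);pickle.dump((o,c),open("w2.pkl","wb"))
crop(c,150,0,430,210,2.8,"w2c.png")
E
```

```text
t: 2.28
ee_pos: [0.4073, -0.0558, 0.256]
orientation: [[-0.006, 0.188, 0.982], [0.001, 0.982, -0.188], [-1.0, -0.0, -0.006]]
wrist_force: [0.7, -0.8, 0.0]
finger_gap: 0.0595
```

View pics/w2.png

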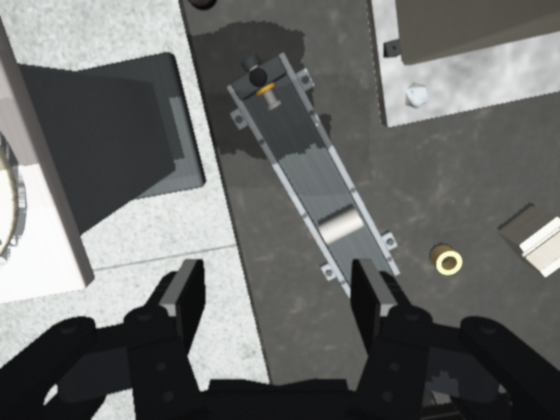

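View pics/w2c.png

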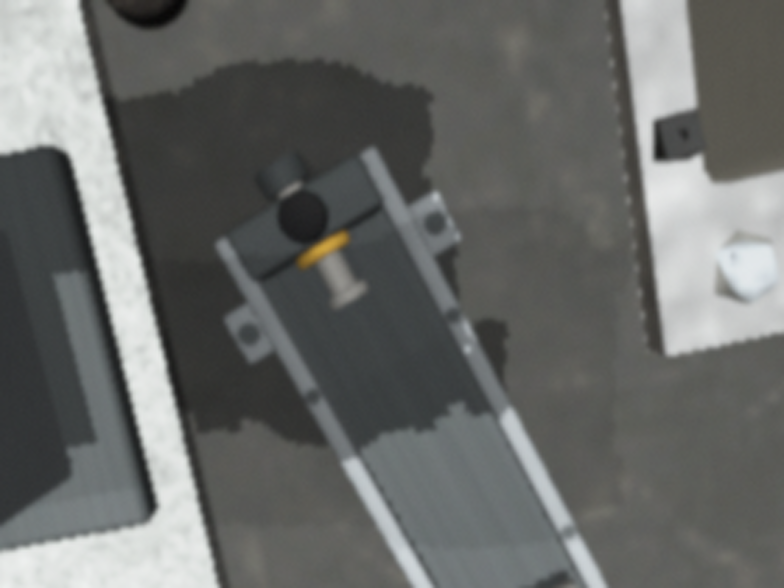

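Run:
```python
from h import *
import pickle
o,c=pickle.load(open("w2.pkl","rb"))
for z in (.018,.024,.03):
  A=back(c,(282.1,53.6),z,o);B=back(c,(228.6,85.7),z,o);print(z,A.round(4),B.round(4),np.linalg.norm(A-B))
  D=back(c,(398,271),z,o); print("right open",D.round(4),np.linalg.norm(D-A),np.degrees(np.arctan2(*(A-D)[1::-1])))
r=back(c,(340.5,224),.022,o);print("roller",r)
for uv in [(282,103),(265,93)]: print("spindle face/ knob",back(c,(150+347/2.8,293/2.8),.0245,o))
# spindle front
```

```text
0.018 [0.4302 0.0534 0.018 ] [0.3734 0.0346 0.018 ] 0.05981804049159934
right open [ 0.5165 -0.1949  0.018 ] 0.26285159673920655 109.16436455295167
0.024 [0.4301 0.0528 0.024 ] [0.3742 0.0342 0.024 ] 0.058874822709039216
right open [ 0.515  -0.1916  0.024 ] 0.2587069223536664 109.16436455295165
0.03 [0.4299 0.0522 0.03  ] [0.3749 0.0339 0.03  ] 0.05793160492647915
right open [ 0.5135 -0.1883  0.03  ] 0.2545622479681263 109.16436455295167
roller [ 0.4603728  -0.12593876  0.022     ]
spindle face/ knob [0.41371797 0.00880114 0.0245    ]
spindle face/ knob [0.41371797 0.00880114 0.0245    ]
```

```bash
python3 -m inch '[-0.05,0,0,0,3.7,-1.1,0.7, -0.05,0,0,0,3.7,-1.0,0.7, -0.05,0,0,0,3.7,-0.8,0.7, -0.05,0,0,0,3.7,-0.4,0.7, -0.05,0,0,0,3.7,-0.2,0.7, 0,0,0,0,3.7,0,0.7,0,0,0,0,0,0,0.7]'
python3 - <<'E'
from h import *
import pickle
o=manip.get_obs(); c=camera("wrist"); cv2.imwrite("pics/w3.png",c["color"]);pickle.dump((o,c),open("w3.pkl","wb"))
print(o["ee_pos"], proj(c,(0.436,0.243,.1),o))
E
```

```text
t: 2.92
ee_pos: [0.3911, 0.1657, 0.2521]
orientation: [[-0.008, -0.048, 0.999], [-0.003, 0.999, 0.048], [-1.0, -0.002, -0.008]]
wrist_force: [0.1, -0.5, -0.7]
finger_gap: 0.06
[0.3910779  0.16572583 0.25213343] [344.53477049  92.36956702]
```

View pics/w3.png

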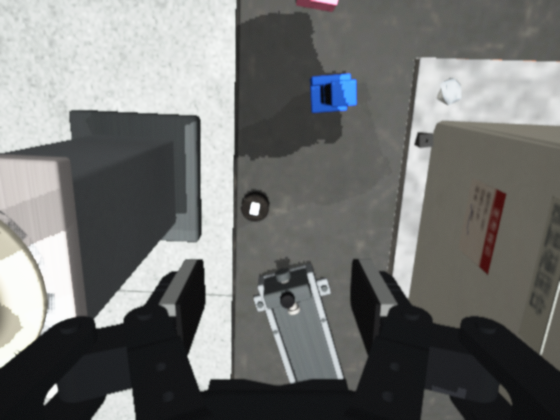

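```bash
python3 -m inch '[0,0,0,0,2.0,1.5,0.7,0,0,0,0,2.0,1.5,0.7,0,0,0,0,0,0,0.7]'
python3 - <<'E'
from h import *
import pickle
o=manip.get_obs(); c=camera("wrist"); pickle.dump((o,c),open("w4.pkl","wb"))
print(o["ee_pos"], proj(c,(0.436,0.243,.1),o))
crop(c,240,60,400,180,5,"w4c.png")
E
```

```text
t: 3.22
ee_pos: [0.4222, 0.2022, 0.2513]
orientation: [[-0.008, -0.042, 0.999], [-0.006, 0.999, 0.042], [-1.0, -0.005, -0.009]]
wrist_force: [0.9, 1.0, -0.0]
finger_gap: 0.0595
[0.42217685 0.20220305 0.25127851] [300.28937313 138.2825691 ]
```

View pics/w4c.png

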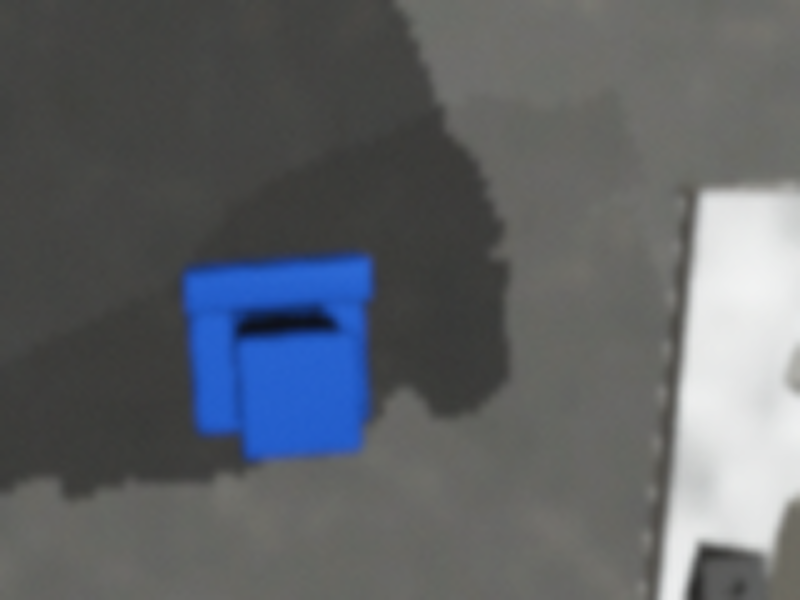

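Run:
```python
from h import *
import pickle
o,c=pickle.load(open("w4.pkl","rb"))
q=lambda x,y,z: back(c,(240+x/5,60+y/5),z,o)
P=[q(*p,.1) for p in [(237,337),(357,330),(362,450),(248,460)]]
print(np.mean(P,0).round(4),[round(np.linalg.norm(P[i]-P[i-1])*1e3,1) for i in range(4)])
a=q(185,270,.03);b=q(373,255,.03);d=b-a;print("blade",np.linalg.norm(d),np.degrees(np.arctan2(d[1],d[0])),((a+b)/2).round(4))
d=P[1]-P[0];print(np.degrees(np.arctan2(d[1],d[0])));d=P[2]-P[3];print(np.degrees(np.arctan2(d[1],d[0])))
```

```text
[0.436  0.2425 0.1   ] [np.float64(19.2), np.float64(18.6), np.float64(18.6), np.float64(18.1)]
blade 0.035844632717687515 6.9134881584905425 [0.4342 0.2596 0.03  ]
5.777279180294183
7.549119478152726
```

```bash
cat >> h.py <<'E'
from scipy.spatial.transform import Rotation as Ro
def need(p,yaw,pr=True):
    "yaw = direction of tool z in deg; tool x down. prints turn, shift(cm) in the tool frame"
    o=manip.get_obs(); R=np.array(o["orientation"]); a=np.radians(yaw)
    z=np.array([np.cos(a),np.sin(a),0]); x=np.array([0,0,-1.]); D=np.c_[x,np.cross(z,x),z]
    w=Ro.from_matrix(R.T@D).as_rotvec(); s=R.T@(np.array(p)-np.array(o["ee_pos"]))*100
    print("t",round(o["t"],2),"turn",w.round(4),"shift cm",s.round(3),"F",np.round(o["wrist_force"],2),"M",np.round(o["moment"],3),"gap",round(o["finger_gap"],4),"ee",np.round(o["ee_pos"],4))
E
python3 -c "
from h import *
need((.436,.2425,.041),6.6)"
```

```text
t 3.27 turn [-0.0734 -0.0096  0.0056] shift cm [21.002  4.221  1.837] F [ 0.01  0.02 -0.51] M [-0.012  0.068  0.012] gap 0.0597 ee [0.4213 0.2009 0.2514]
```

```bash
python3 -m inch '[-0.073,-0.01,0.006,0,2.1,0.9,0.7,0,0,0,0,2.1,0.9,0.7,0,0,0,3,0,0,0.7,0,0,0,3,0,0,0.7,0,0,0,2,0,0,0.7,0,0,0,0,0,0,0.7]'
python3 -c "
from h import *
need((.436,.2425,.041),6.6)"
```

```text
t: 3.77
ee_pos: [0.4415, 0.2342, 0.1699]
orientation: [[0.003, -0.103, 0.995], [-0.001, 0.995, 0.103], [-1.0, -0.001, 0.003]]
wrist_force: [0.1, -0.7, -0.4]
finger_gap: 0.0596
t 3.77 turn [-0.0121  0.0031  0.0012] shift cm [12.89   0.901 -0.505] F [ 0.07 -0.71 -0.43] M [-0.018  0.03  -0.017] gap 0.0596 ee [0.4415 0.2342 0.1699]
```

```bash
python3 -m inch '[-0.012,0.003,0.001,1,0.9,-0.5,0.7,0,0,0,2,0,0,0.7,0,0,0,2,0,0,0.7,0,0,0,0,0,0,0.7]'
python3 -c "
from h import *
need((.436,.2425,.041),6.6)
import pickle
o=manip.get_obs(); c=camera('wrist'); print(proj(c,(.436,.2425,.1),o)); cv2.imwrite('pics/w5.png',c['color'])"
```

```text
t: 4.1
ee_pos: [0.4376, 0.2361, 0.1219]
orientation: [[0.002, -0.106, 0.994], [-0.001, 0.994, 0.106], [-1.0, -0.001, 0.001]]
wrist_force: [-0.4, -0.6, -0.1]
finger_gap: 0.0599
t 4.1 turn [-0.0088  0.0014  0.0007] shift cm [ 8.093  0.664 -0.107] F [-0.42 -0.57 -0.08] M [-0.013 -0.062  0.023] gap 0.0599 ee [0.4376 0.2361 0.1219]
[277.47128733 239.93571807]
```

View pics/w5.png

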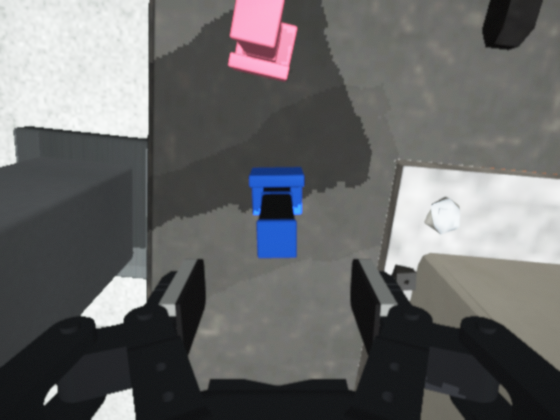

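```bash
python3 -m inch '[-0.009,0.001,0.001,0,0.8,-0.1,0.7,0,0,0,0,0.1,0,0.7,0,0,0,2,0,0,0.7,0,0,0,2,0,0,0.7,0,0,0,2,0,0,0.7,0,0,0,2,0,0,0.7,0,0,0,0,0,0,0.7]'
python3 -c "
from h import *
need((.436,.2425,.041),6.6)
o=manip.get_obs(); c=camera('wrist'); cv2.imwrite('pics/w6.png',c['color'])"
```

```text
t: 4.73
ee_pos: [0.4431, 0.2475, 0.0551]
orientation: [[0.017, -0.113, 0.993], [0.009, 0.994, 0.113], [-1.0, 0.007, 0.018]]
wrist_force: [-0.3, 0.5, -0.1]
finger_gap: 0.0598
t 4.73 turn [-0.0019  0.0181 -0.0073] shift cm [ 1.396 -0.426 -0.783] F [-0.34  0.45 -0.05] M [-0.071  0.09  -0.039] gap 0.0598 ee [0.4431 0.2475 0.0551]
```

View pics/w6.png

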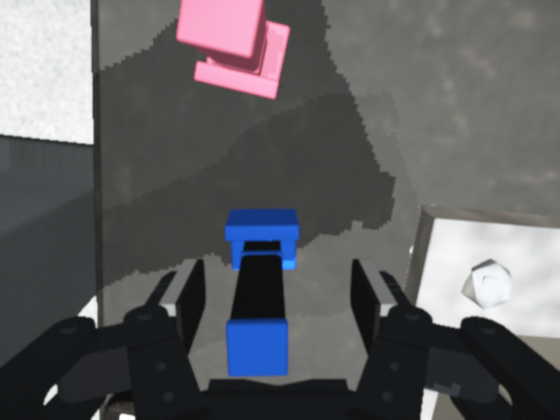

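```bash
python3 -m inch '[-0.002,0.018,-0.007,0,-0.4,-0.8,0.7,0,0,0,0,0,0,0.7]'
python3 -c "
from h import *
need((.436,.2425,.041),6.6)"
```

```text
t: 4.95
ee_pos: [0.4367, 0.2433, 0.0606]
orientation: [[0.003, -0.116, 0.993], [0.002, 0.993, 0.116], [-1.0, 0.002, 0.003]]
wrist_force: [0.1, -0.4, 0.4]
finger_gap: 0.0596
t 4.95 turn [ 0.0006  0.0033 -0.0016] shift cm [ 1.956 -0.078 -0.088] F [ 0.12 -0.36  0.41] M [ 0.004  0.026 -0.022] gap 0.0596 ee [0.4367 0.2433 0.0606]
```

```bash
python3 -m inch '[0,0.003,-0.001,0.7,0,-0.1,0.7,0,0,0,0.7,0,0,0.7,0,0,0,0.7,0,0,0.7,0,0,0,0,0,0,0.7]'
python3 -c "
from h import *
need((.436,.2425,.041),6.6)"
```

```text
t: 5.28
ee_pos: [0.4377, 0.2443, 0.0421]
orientation: [[0.005, -0.115, 0.993], [0.003, 0.993, 0.115], [-1.0, 0.003, 0.006]]
wrist_force: [0.0, 0.1, -0.2]
finger_gap: 0.0596
t 5.28 turn [ 0.0005  0.0056 -0.0028] shift cm [ 0.107 -0.162 -0.188] F [ 0.01  0.06 -0.15] M [-0.017  0.017 -0.009] gap 0.0596 ee [0.4377 0.2443 0.0421]
```

```bash
python3 -m inch '[0,0.006,-0.003,0.1,-0.16,-0.19,0.7,0,0.002,-0.001,0,-0.03,-0.03,0.7,0,0,0,0,0,0,0.5,0,0,0,0,0,0,0.4]'
python3 -c "
from h import *
need((.436,.2425,.041),6.6)
c=camera('wrist'); cv2.imwrite('pics/w7.png',c['color'])"
```

```text
t: 5.62
ee_pos: [0.4352, 0.2418, 0.0405]
orientation: [[-0.004, -0.115, 0.993], [-0.002, 0.993, 0.115], [-1.0, -0.002, -0.004]]
wrist_force: [-0.6, -0.4, -0.1]
finger_gap: 0.0368
t 5.62 turn [ 0.0006 -0.0042  0.002 ] shift cm [-0.055  0.062  0.086] F [-0.59 -0.45 -0.12] M [ 0.037  0.027 -0.027] gap 0.0368 ee [0.4352 0.2418 0.0405]
```

View pics/w7.png

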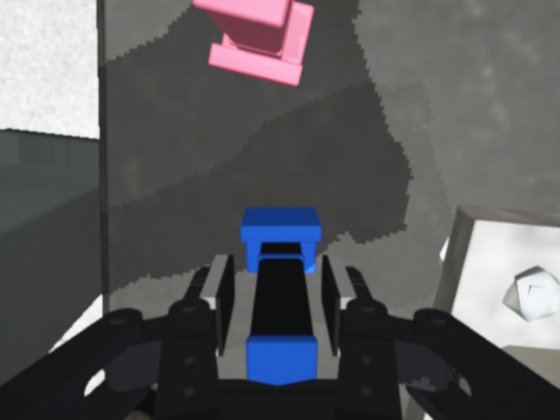

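```bash
python3 -m inch '[0,-0.004,0.002,0,0.06,0.08,0.25,0,0,0,0,0,0,0.1,0,0,0,0,0,0,0,0,0,0,0,0,0,0,0,0,0,0,0,0,0]'
python3 -c "
from h import *
need((.436,.2425,.041),6.6)"
```

```text
t: 6.08
ee_pos: [0.4363, 0.2427, 0.0408]
orientation: [[0.001, -0.115, 0.993], [0.001, 0.993, 0.115], [-1.0, 0.0, 0.001]]
wrist_force: [0.3, 0.2, -0.9]
finger_gap: 0.0173
t 6.08 turn [ 0.0005  0.0009 -0.0005] shift cm [-0.022 -0.014 -0.027] F [ 0.25  0.15 -0.92] M [ 0.004 -0.039 -0.051] gap 0.0173 ee [0.4363 0.2427 0.0408]
```

```bash
python3 -m inch '[0,0,0,-1,0,0,0,0,0,0,-2.5,0,0,0,0,0,0,-2.5,0,0,0,0,0,0,-2.5,0,0,0,0,0,0,-2.5,0,0,0,0,0,0,0,0,0,0]'
python3 -c "
from h import *
need((.436,.0,.14),12)
c=camera('wrist'); cv2.imwrite('pics/w8.png',c['color'])"
```

```text
t: 6.58
ee_pos: [0.4342, 0.2415, 0.1565]
orientation: [[-0.003, -0.116, 0.993], [-0.002, 0.993, 0.116], [-1.0, -0.001, -0.003]]
wrist_force: [0.8, 0.3, -1.0]
finger_gap: 0.0172
t 6.58 turn [-0.0937 -0.0035  0.0011] shift cm [  1.685 -24.012  -2.606] F [ 0.77  0.34 -0.97] M [ 0.014 -0.032 -0.005] gap 0.0172 ee [0.4342 0.2415 0.1565]
```

View pics/w8.png

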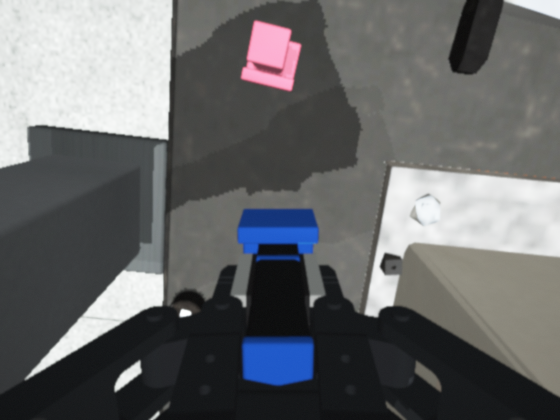

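```bash
python3 -m inch '[-0.03,0,0,0,-3.8,-0.3,0,-0.03,0,0,0,-3.8,-0.3,0,-0.03,0,0,0,-3.8,-0.3,0,-0.03,0,0,0,-3.8,-0.3,0,-0.03,0,0,0,-3.8,-0.3,0,-0.03,0,0,0,-3.8,-0.3,0,-0.03,0,0,0,-3.8,-0.3,0,-0.02,0,0,0,-3.8,0,0]'
python3 -c "
from h import *
need((.4766,-.1737,.14),18.9)"
```

```text
t: 7.3
ee_pos: [0.4792, -0.0639, 0.1512]
orientation: [[-0.008, -0.361, 0.933], [-0.001, 0.933, 0.361], [-1.0, 0.002, -0.008]]
wrist_force: [0.3, 0.6, -0.8]
finger_gap: 0.0179
t 7.3 turn [ 0.0395 -0.0081 -0.002 ] shift cm [  1.13  -10.151  -4.199] F [ 0.3   0.64 -0.81] M [ 0.019 -0.033  0.007] gap 0.0179 ee [ 0.4792 -0.0639  0.1512]
```

```bash
python3 -m inch '[0.04,-0.008,-0.002,0,-3,-1.4,0,0,0,0,0,-3,-1.4,0,0,0,0,0,-2.5,-1,0,0,0,0,0,-1,0,0,0,0,0,0,0,0,0]'
python3 -c "
from h import *
need((.4766,-.1737,.14),18.9)"
```

```text
t: 7.72
ee_pos: [0.4734, -0.1774, 0.1467]
orientation: [[-0.005, -0.316, 0.949], [0.0, 0.949, 0.316], [-1.0, 0.002, -0.005]]
wrist_force: [-0.1, 0.3, -2.2]
finger_gap: 0.0169
t 7.72 turn [-0.0081 -0.0045 -0.002 ] shift cm [0.665 0.249 0.42 ] F [-0.06  0.35 -2.2 ] M [-0.022 -0.009  0.015] gap 0.0169 ee [ 0.4734 -0.1774  0.1467]
```

```bash
python3 -m inch '[-0.008,-0.004,-0.002,0,0.25,0.42,0,0,0,0,0,0,0,0]'
python3 -c "
from h import *
import pickle
need((.4766,-.1737,.14),18.9)
o=manip.get_obs();c=camera('wrist'); cv2.imwrite('pics/w9.png',c['color']);pickle.dump((o,c),open('w9.pkl','wb'))
for n in ['roller','track']:
  for m in models.masks_of(n,c)[:2]:
    ys,xs=np.nonzero(m['mask']);r=cv2.minAreaRect(np.c_[xs,ys].astype(np.float32)); print(n,m['p'],m['rect'],xs.mean(),ys.mean(),r)
"
```

```text
t: 7.88
ee_pos: [0.4764, -0.1728, 0.1455]
orientation: [[-0.002, -0.323, 0.946], [0.001, 0.946, 0.323], [-1.0, 0.002, -0.002]]
wrist_force: [-0.2, -0.7, -0.4]
finger_gap: 0.0172
t 7.88 turn [-0.0009 -0.0016 -0.0017] shift cm [ 0.551 -0.089 -0.007] F [-0.18 -0.67 -0.39] M [-0.01  -0.014 -0.063] gap 0.0172 ee [ 0.4764 -0.1728  0.1455]
roller 0.78 [244.9, 116.0, 312.7, 150.6] 277.58703535811424 133.43200362647326 ((277.5, 133.5), (35.0, 63.0), 90.0)
track 0.72 [224.1, 0.0, 333.4, 242.3] 278.55778921998245 102.97710341805434 ((278.0, 120.5), (241.0, 114.0), 90.0)
```

View pics/w9.png

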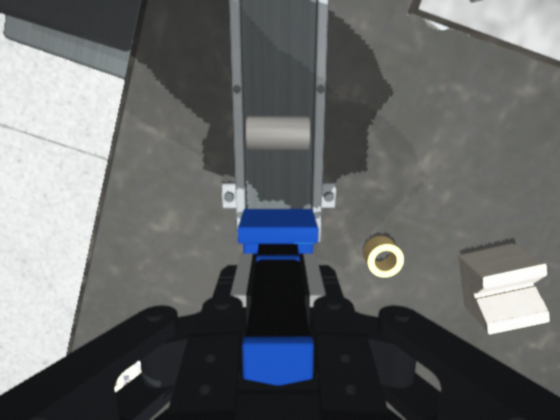

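Run:
```python
from h import *
import pickle
o,c=pickle.load(open("w9.pkl","rb"))
T=np.array([.4445,-.080,0]);a=np.radians(108.9);u=np.array([np.cos(a),np.sin(a),0]);v=np.array([-u[1],u[0],0])
for p,z in [((277.6,133.4),.026),((237.5,90),.024),((321,90),.024),((236,200),.024),((322,200),.024),((231,90),.024),((327,90),.024)]:
  X=back(c,p,z,o);print(p,X.round(4),"track",((X-T)@u).round(4),((X-T)@v).round(4))
print("grip in track",((np.array(o["ee_pos"])-T)@u).round(4),((np.array(o["ee_pos"])-T)@v).round(4))
```

```text
(277.6, 133.4) [ 0.4598 -0.1277  0.026 ] track -0.0501 0.001
(237.5, 90) [ 0.4246 -0.1092  0.024 ] track -0.0212 0.0283
(321, 90) [ 0.4784 -0.0908  0.024 ] track -0.0212 -0.0286
(236, 200) [ 0.4465 -0.1838  0.024 ] track -0.0988 0.0317
(322, 200) [ 0.5066 -0.1631  0.024 ] track -0.0988 -0.0318
(231, 90) [ 0.4204 -0.1106  0.024 ] track -0.0212 0.0327
(327, 90) [ 0.4822 -0.0895  0.024 ] track -0.0212 -0.0326
grip in track -0.0982 -0.0001
```

```bash
python3 -m inch '[-0.001,-0.002,-0.002,1,-0.1,0,0,0,0,0,1.3,0,0,0,0,0,0,1.3,0,0,0,0,0,0,1,0,0,0,0,0,0,0.5,0,0,0,0,0,0,0,0,0,0]'
python3 -c "
from h import *
need((.4766,-.1737,.057),18.9)"
```

```text
t: 8.53
ee_pos: [0.4775, -0.1699, 0.0912]
orientation: [[0.003, -0.331, 0.944], [-0.001, 0.944, 0.331], [-1.0, -0.002, 0.002]]
wrist_force: [0.2, 0.2, -0.7]
finger_gap: 0.0173
t 8.53 turn [0.0079 0.0022 0.0021] shift cm [ 3.416 -0.325 -0.218] F [ 0.22  0.18 -0.7 ] M [ 0.006 -0.013 -0.016] gap 0.0173 ee [ 0.4775 -0.1699  0.0912]
```

```bash
python3 -m inch '[0.008,0.002,0.002,0,-0.33,-0.22,0,0,0,0,0.8,0,0,0,0,0,0,0.8,0,0,0,0,0,0,0.5,0,0,0,0,0,0,0,0,0,0]'
python3 -c "
from h import *
need((.4766,-.1737,.057),18.9)"
```

```text
t: 8.95
ee_pos: [0.477, -0.1741, 0.0691]
orientation: [[0.001, -0.323, 0.946], [-0.0, 0.946, 0.323], [-1.0, -0.001, 0.001]]
wrist_force: [-0.0, 0.5, -1.0]
finger_gap: 0.0171
t 8.95 turn [-0.0008  0.0012  0.0009] shift cm [ 1.214  0.054 -0.023] F [-0.03  0.48 -0.98] M [-0.005  0.054  0.019] gap 0.0171 ee [ 0.477  -0.1741  0.0691]
```

```bash
python3 -m inch '[0,0.001,0.001,0.5,0,0,0,0,0,0,0.4,0,0,0,0,0,0,0.3,0,0,0,0,0,0,0,0,0,0]'
python3 -c "
from h import *
need((.4766,-.1737,.057),18.9)
o=manip.get_obs();c=camera('wrist'); cv2.imwrite('pics/w10.png',c['color'])"
```

```text
t: 9.28
ee_pos: [0.477, -0.1743, 0.0559]
orientation: [[0.0, -0.323, 0.946], [0.0, 0.946, 0.323], [-1.0, 0.0, 0.0]]
wrist_force: [0.1, 0.5, -1.2]
finger_gap: 0.0172
t 9.28 turn [-0.001   0.0002 -0.0002] shift cm [-0.113  0.065 -0.021] F [ 0.09  0.48 -1.25] M [0.008 0.022 0.028] gap 0.0172 ee [ 0.477  -0.1743  0.0559]
```

View pics/w10.png

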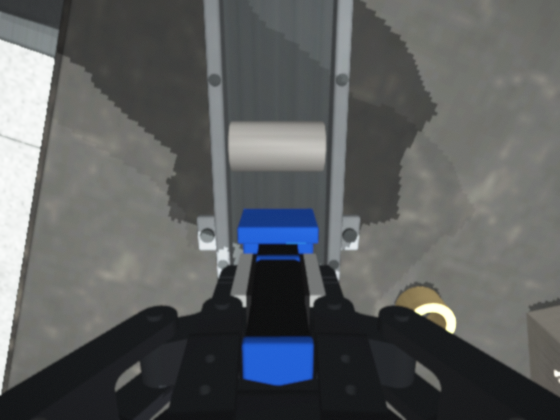

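```bash
python3 -m inch '[-0.001,0,0,-0.1,0.3,0,0,0,0,0,-0.05,0.3,0,0,0,0,0,0,0.3,0,0,0,0,0,0,0.3,0,0,0,0,0,0,0.3,0,0,0,0,0,0,0.3,0,0]'
cat >> h.py <<'E'
def trk():
    T=np.array([.4445,-.080,0]);a=np.radians(108.9);u=np.array([np.cos(a),np.sin(a),0]);v=np.array([-u[1],u[0],0])
    o=manip.get_obs();e=np.array(o["ee_pos"])-T;R=np.array(o["orientation"]);F=np.array(o["wrist_force"])
    z=np.array([-v[0],-v[1],0]);x=np.array([0,0,-1.]);D=np.c_[x,np.cross(z,x),z]
    w=Ro.from_matrix(R.T@D).as_rotvec()
    print("t",round(o["t"],2),"blade x mm",((e@u+.017)*1e3).round(2),"lat(+left)",(e@v*1e3).round(2),"z",(e[2]*1e3).round(2),"F along",(F@u).round(2),"lat",(F@v).round(2),"Fz",F[2].round(2),"turn",w.round(4),"M",np.round(o["moment"],3))
E
python3 -c "
from h import *
trk()"
```

```text
t: 9.83
ee_pos: [0.4713, -0.1559, 0.0589]
orientation: [[0.002, -0.324, 0.946], [-0.0, 0.946, 0.324], [-1.0, -0.001, 0.002]]
wrist_force: [-0.3, -0.1, -2.5]
finger_gap: 0.0171
t 9.83 blade x mm -63.52 lat(+left) -0.74 z 58.88 F along 0.03 lat 0.29 Fz -2.54 turn [-0.0001  0.0016  0.0009] M [ 0.    -0.019  0.004]
```

```bash
python3 -m inch '[0,0.001,0.001,0.12,0.2,-0.07,0,0,0,0,0,0.2,0,0,0,0,0,0,0.2,0,0,0,0,0,0,0.2,0,0,0,0,0,0,0.25,0,0,0,0,0,0,0.25,0,0]'
python3 -c "
from h import *
trk()"
```

```text
t: 10.33
ee_pos: [0.4662, -0.1426, 0.058]
orientation: [[0.001, -0.324, 0.946], [-0.0, 0.946, 0.324], [-1.0, -0.001, 0.001]]
wrist_force: [-0.1, -0.6, -0.6]
finger_gap: 0.0174
t 10.33 blade x mm -49.2 lat(+left) -0.22 z 58.0 F along -0.57 lat 0.32 Fz -0.57 turn [0.0002 0.0012 0.0009] M [-0.14  -0.03   0.032]
```

```bash
python3 -m inch '[0,0.001,0.001,0.1,0.25,0,0,0,0,0,0,0.25,0,0,0,0,0,0,0.25,0,0,0,0,0,0,0.25,0,0,0,0,0,0,0.25,0,0,0,0,0,0,0.25,0,0,0,0,0,0,0.25,0,0,0,0,0,0,0.25,0,0]'
python3 -c "
from h import *
trk()
c=camera('wrist'); cv2.imwrite('pics/w11.png',c['color'])
trk()"
```

```text
t: 11.0
ee_pos: [0.4589, -0.1216, 0.0569]
orientation: [[0.0, -0.324, 0.946], [0.0, 0.946, 0.324], [-1.0, 0.0, 0.0]]
wrist_force: [0.9, -0.1, -0.8]
finger_gap: 0.0171
t 11.0 blade x mm -27.02 lat(+left) -0.17 z 56.86 F along -0.42 lat -0.83 Fz -0.84 turn [ 0.      0.0001 -0.0002] M [-0.122 -0.018 -0.03 ]
t 11.05 blade x mm -26.65 lat(+left) -0.14 z 56.85 F along 0.19 lat 0.16 Fz -0.63 turn [ 0.0002  0.     -0.0005] M [ 0.028 -0.026 -0.005]
```

View pics/w11.png

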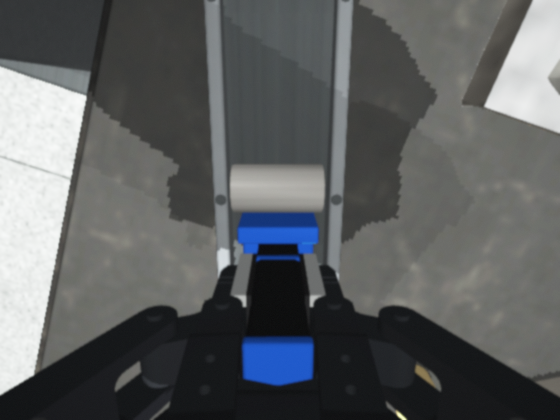

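```bash
python3 -m inch '[0,0,0,0,0.25,0,0,0,0,0,0,0.25,0,0,0,0,0,0,0.25,0,0,0,0,0,0,0.25,0,0,0,0,0,0,0.25,0,0,0,0,0,0,0.25,0,0,0,0,0,0,0.25,0,0,0,0,0,0,0.25,0,0]' >/dev/null
python3 -c "
from h import *
trk()"
```

```text
t 11.72 blade x mm -4.86 lat(+left) -0.17 z 56.96 F along -0.78 lat -0.22 Fz -0.52 turn [-0.0001  0.0002 -0.0002] M [-0.093  0.009 -0.002]
```

```bash
python3 -m inch '[0,0,0,0,0.25,0,0,0,0,0,0,0.25,0,0,0,0,0,0,0.25,0,0,0,0,0,0,0.25,0,0,0,0,0,0,0.25,0,0,0,0,0,0,0.25,0,0,0,0,0,0,0.25,0,0,0,0,0,0,0.25,0,0]' >/dev/null
python3 -c "
from h import *
trk()"
```

```text
t 12.38 blade x mm 17.41 lat(+left) -0.14 z 56.97 F along 0.57 lat -0.56 Fz -1.87 turn [ 0.0001  0.0002 -0.0002] M [-0.121 -0.022 -0.031]
```

```bash
python3 -m inch '[0,0,0,0,0.25,0,0,0,0,0,0,0.25,0,0,0,0,0,0,0.25,0,0,0,0,0,0,0.25,0,0,0,0,0,0,0.25,0,0,0,0,0,0,0.25,0,0,0,0,0,0,0.15,0,0,0,0,0,0,0.15,0,0]' >/dev/null
python3 -c "
from h import *
trk()"
```

```text
t 13.05 blade x mm 37.62 lat(+left) -0.11 z 56.97 F along -0.59 lat -0.3 Fz -0.98 turn [ 0.0003  0.0002 -0.0002] M [-0.161 -0.042  0.012]
```

```bash
python3 -m inch '[0,0,0,0,0.12,0,0,0,0,0,0,0.12,0,0,0,0,0,0,0.12,0,0,0,0,0,0,0.12,0,0,0,0,0,0,0.12,0,0,0,0,0,0,0.12,0,0,0,0,0,0,0.12,0,0,0,0,0,0,0.12,0,0]' >/dev/null
python3 -c "
from h import *
trk()"
python3 -m inch '[0,0,0,0,0.1,0,0,0,0,0,0,0.1,0,0,0,0,0,0,0.1,0,0,0,0,0,0,0.1,0,0,0,0,0,0,0.1,0,0,0,0,0,0,0.1,0,0,0,0,0,0,0.1,0,0,0,0,0,0,0.1,0,0]' >/dev/null
python3 -c "
from h import *
trk()
c=camera('wrist'); cv2.imwrite('pics/w12.png',c['color'])
trk()"
```

```text
t 13.72 blade x mm 48.16 lat(+left) -0.13 z 57.02 F along -1.03 lat -0.23 Fz -0.49 turn [ 0.0001  0.0003 -0.0001] M [-0.179 -0.02  -0.016]
t 14.38 blade x mm 57.33 lat(+left) 0.01 z 56.84 F along 0.35 lat 0.98 Fz -0.65 turn [ 0.0003 -0.0001 -0.0007] M [ 0.046  0.033 -0.   ]
t 14.43 blade x mm 57.46 lat(+left) 0.03 z 56.82 F along 0.05 lat -0.51 Fz -1.75 turn [ 0.0004 -0.0001 -0.0008] M [-0.008  0.077  0.006]
```

View pics/w12.png

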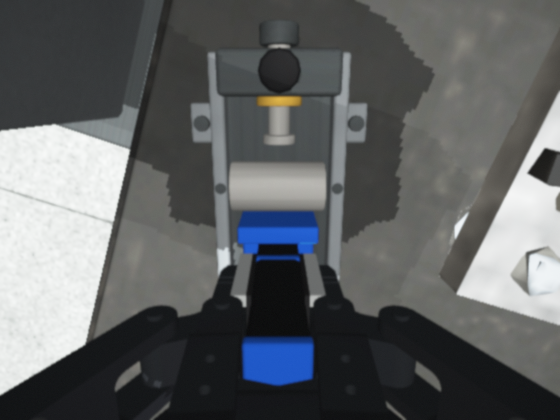

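```bash
python3 -m inch '[0,0,0,0,0.08,0,0,0,0,0,0,0.06,0,0,0,0,0,0,0.04,0,0,0,0,0,0,0,0,0,0,0,0,0,0,0,0,0,0,0,0,0,0,0,0,0,0,0,0,0,0,0,0,0,0,0,0,0]' >/dev/null
python3 -c "
from h import *
trk()
c=camera('wrist'); cv2.imwrite('pics/w13.png',c['color'])
trk()"
```

```text
t 15.1 blade x mm 59.51 lat(+left) 0.05 z 56.8 F along 0.35 lat 0.04 Fz -0.43 turn [ 0.0004 -0.0002 -0.0008] M [-0.023 -0.001 -0.029]
t 15.15 blade x mm 59.5 lat(+left) 0.03 z 56.82 F along -0.08 lat 0.56 Fz -1.75 turn [ 0.0004 -0.0001 -0.0008] M [ 0.008 -0.001  0.026]
```

View pics/w13.png

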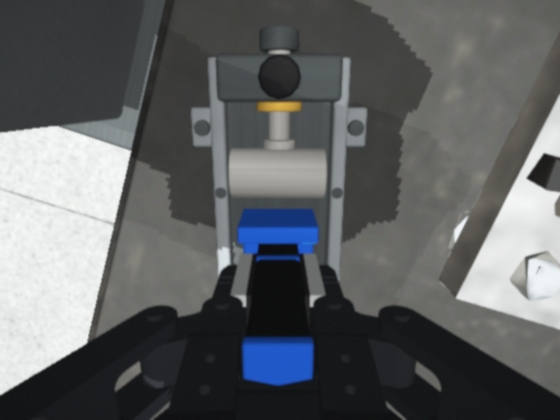

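```bash
python3 -m inch '[0,0,0,0,0.06,0,0,0,0,0,0,0.06,0,0,0,0,0,0,0.06,0,0,0,0,0,0,0.06,0,0,0,0,0,0,0.06,0,0,0,0,0,0,0.05,0,0,0,0,0,0,0.04,0,0,0,0,0,0,0.03,0,0]' >/dev/null
python3 -c "
from h import *
trk()
c=camera('wrist'); crop(c,180,0,380,260,2.2,'w14.png')
trk()"
```

```text
t 15.82 blade x mm 64.1 lat(+left) 0.04 z 56.81 F along -0.59 lat 0.12 Fz -1.46 turn [ 0.0003 -0.0001 -0.0008] M [-0.024  0.03   0.016]
t 15.87 blade x mm 64.14 lat(+left) 0.07 z 56.8 F along -0.22 lat -0.14 Fz -1.24 turn [ 0.0003 -0.0002 -0.0009] M [ 0.02   0.003 -0.015]
```

View pics/w14.png

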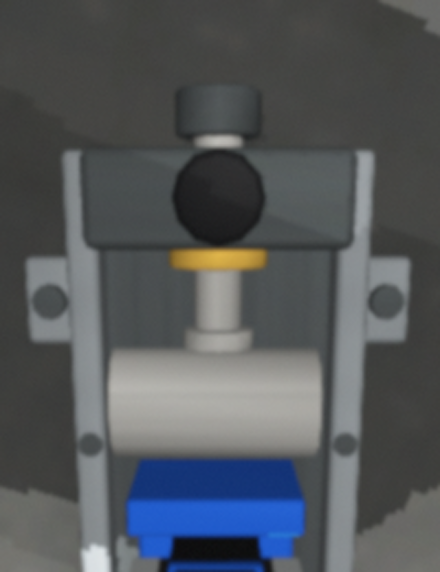

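```bash
python3 -m inch '[0,0,0,0,0.03,0,0,0,0,0,0,0.03,0,0,0,0,0,0,0.03,0,0,0,0,0,0,0.03,0,0]' >/dev/null
python3 -c "
from h import *
trk()"
python3 -m inch '[0,0,0,0,0.03,0,0,0,0,0,0,0.03,0,0,0,0,0,0,0.03,0,0]' >/dev/null
python3 -c "
from h import *
trk()"
```

```text
t 16.2 blade x mm 65.39 lat(+left) 0.06 z 56.81 F along 0.44 lat 0.03 Fz -0.61 turn [ 0.0002 -0.0002 -0.0008] M [ 0.018 -0.035 -0.005]
t 16.45 blade x mm 66.4 lat(+left) 0.05 z 56.81 F along -0.15 lat -0.13 Fz -0.98 turn [ 0.0002 -0.0001 -0.0009] M [-0.017  0.011 -0.   ]
```

```bash
python3 -m inch '[0,0,0,0,0.03,0,0,0,0,0,0,0.03,0,0]' >/dev/null
python3 -c "
from h import *
trk()"
python3 -m inch '[0,0,0,0,0.03,0,0,0,0,0,0,0.03,0,0]' >/dev/null
python3 -c "
from h import *
trk()"
```

```text
t 16.62 blade x mm 67.08 lat(+left) 0.07 z 56.8 F along -0.37 lat 0.74 Fz -1.71 turn [ 0.0003 -0.0002 -0.0009] M [-0.023 -0.046  0.053]
t 16.78 blade x mm 67.64 lat(+left) 0.04 z 56.83 F along -1.38 lat 0.32 Fz -0.45 turn [ 0.0001 -0.0001 -0.0007] M [-0.373 -0.065 -0.02 ]
```

```bash
for i in 1; do python3 -m inch '[0,0,0,0,0.03,0,0]' >/dev/null
python3 -c "
from h import *
trk()"; done
python3 -m inch '[0,0,0,0,0.03,0,0]' >/dev/null
python3 -c "
from h import *
trk()"
python3 -m inch '[0,0,0,0,0.03,0,0]' >/dev/null
python3 -c "
from h import *
trk()"
```

```text
t 16.87 blade x mm 67.77 lat(+left) 0.04 z 56.87 F along -2.7 lat 0.46 Fz -0.93 turn [ 0.0001 -0.0001 -0.0001] M [-0.556 -0.156  0.055]
t 16.95 blade x mm 67.82 lat(+left) 0.01 z 56.9 F along -3.03 lat 0.58 Fz -1.97 turn [-0.0001 -0.0002  0.0007] M [-0.665 -0.119  0.004]
t 17.03 blade x mm 67.84 lat(+left) 0.03 z 56.94 F along -2.68 lat -0.32 Fz -2.08 turn [-0.0003 -0.0002  0.0014] M [-0.62  -0.189 -0.054]
```

```bash
python3 -m inch '[0,0,0,0,0.045,0,0,0,0,0.0005,0,0.045,0,0]' >/dev/null
python3 -c "
from h import *
trk()"
python3 -m inch '[0,0,0.0005,0,0.055,0,0,0,0,0.0005,0,0.055,0,0]' >/dev/null
python3 -c "
from h import *
trk()"
```

```text
t 17.2 blade x mm 68.04 lat(+left) -0.01 z 57.01 F along -4.69 lat -0.68 Fz -1.37 turn [-0.0007 -0.0002  0.0028] M [-1.203 -0.32   0.031]
t 17.37 blade x mm 68.15 lat(+left) 0.02 z 57.1 F along -5.9 lat 0.94 Fz -2.0 turn [-0.0014 -0.0004  0.0044] M [-1.467 -0.332  0.051]
```

```bash
python3 -m inch '[0,0,0.0005,0,0.055,0,0,0,0,0.0005,0,0.055,0,0,0,0,0.0005,0,0.055,0,0]' >/dev/null
python3 -c "
from h import *
trk()"
python3 -m inch '[0,0,0.0005,0,0.055,0,0,0,0,0.0005,0,0.055,0,0,0,0,0.0005,0,0.055,0,0]' >/dev/null
python3 -c "
from h import *
trk()"
```

```text
t 17.62 blade x mm 68.23 lat(+left) 0.03 z 57.19 F along -6.41 lat 0.84 Fz -1.64 turn [-0.0024 -0.0007  0.007 ] M [-1.403 -0.32   0.018]
t 17.87 blade x mm 68.31 lat(+left) 0.07 z 57.31 F along -5.78 lat 0.1 Fz -1.71 turn [-0.0035 -0.001   0.0095] M [-1.428 -0.321  0.025]
```

```bash
python3 -m inch '[0,0,0.0005,0,0.055,0,0,0,0,0.0005,0,0.055,0,0,0,0,0.0005,0,0.055,0,0,0,0,0.0005,0,0.055,0,0]' >/dev/null
python3 -c "
from h import *
trk()"
python3 -m inch '[0,0,0.0005,0,0.055,0,0,0,0,0.0005,0,0.055,0,0,0,0,0.0005,0,0.055,0,0,0,0,0.0005,0,0.055,0,0]' >/dev/null
python3 -c "
from h import *
trk()"
```

```text
t 18.2 blade x mm 68.42 lat(+left) 0.11 z 57.44 F along -6.63 lat 1.05 Fz -2.23 turn [-0.0049 -0.0014  0.0129] M [-1.434 -0.357  0.036]
t 18.53 blade x mm 68.55 lat(+left) 0.16 z 57.55 F along -4.86 lat 0.47 Fz -2.45 turn [-0.0063 -0.0018  0.0163] M [-1.47  -0.326  0.045]
```

```bash
python3 -m inch '[0,0,0,0,0.03,0,0,0,0,0,0,0,0,0,0,0,0,0,-0.03,0,0,0,0,0,0,-0.05,0,0,0,0,0,0,-0.1,0,0,0,0,0,0,-0.15,0,0,0,0,0,0,-0.2,0,0,0,0,0,0,-0.25,0,0]' >/dev/null
python3 -c "
from h import *
trk()
c=camera('wrist'); cv2.imwrite('pics/w15.png',c['color'])
trk()"
```

```text
t 19.2 blade x mm 61.93 lat(+left) 0.26 z 57.5 F along 0.77 lat 0.46 Fz -1.0 turn [-0.0052 -0.0017  0.0132] M [ 0.024  0.025 -0.003]
t 19.25 blade x mm 61.55 lat(+left) 0.21 z 57.52 F along -0.14 lat -0.3 Fz -1.11 turn [-0.0053 -0.0016  0.0135] M [-0.002  0.032  0.036]
```

View pics/w15.png

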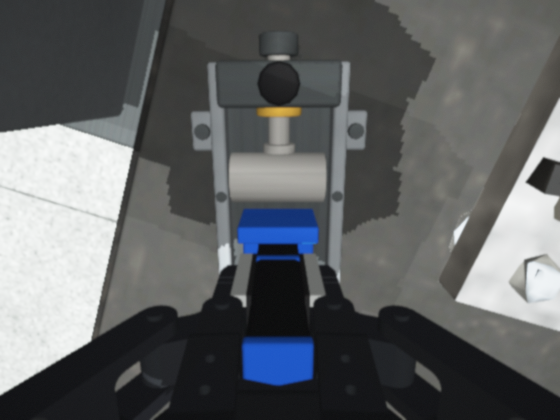

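```bash
python3 -m inch '[-0.005,-0.002,0.013,0,-0.5,0,0,0,0,0,0,-0.5,0,0,0,0,0,0,-0.5,0,0,0,0,0,-0.5,-0.3,0,0,0,0,0,-1.5,0,0,0,0,0,0,-2.5,0,0,0,0,0,0,-2.5,0,0,0,0,0,-2.5,0,0,0]' >/dev/null
python3 -c "
from h import *
trk();need((.436,.2425,.15),6.6)"
```

```text
t 19.25 blade x mm 61.55 lat(+left) 0.21 z 57.52 F along -0.14 lat -0.3 Fz -1.11 turn [-0.0053 -0.0016  0.0135] M [-0.002  0.032  0.036]
t 19.25 turn [ 2.094e-01 -2.000e-04  1.360e-02] shift cm [-9.618 26.255  9.508] F [ 0.33 -0.04 -1.11] M [-0.002  0.032  0.036] gap 0.0174 ee [ 0.4299 -0.0379  0.0575]$: bad value
```

```bash
python3 -m inch '[-0.005,-0.002,0.013,0,-0.5,0,0, 0,0,0,0,-0.5,0,0, 0,0,0,0,-0.5,0,0, 0,0,0,-0.5,-0.3,0,0, 0,0,0,-1.5,0,0,0, 0,0,0,-2.5,0,0,0, 0,0,0,-2.5,0,0,0, 0,0,0,-2.5,0,0,0]' >/dev/null
python3 -c "
from h import *
trk();need((.436,.2425,.15),6.6)"
```

```text
t 19.92 blade x mm 40.92 lat(+left) 3.43 z 151.27 F along -0.68 lat -0.19 Fz -0.98 turn [-0.002  -0.0086 -0.0058] M [ 0.047 -0.047 -0.052]
t 19.92 turn [ 0.2127 -0.0092 -0.0049] shift cm [ 0.207 28.413  9.93 ] F [ 0.4  -0.59 -0.98] M [ 0.047 -0.047 -0.052] gap 0.0172 ee [ 0.4335 -0.0585  0.1513]
```

```bash
python3 -m inch '[0.03,-0.009,-0.005,0,3.5,1.2,0, 0.03,0,0,0,3.5,1.1,0, 0.03,0,0,0,3.5,1,0, 0.03,0,0,0,3.6,0.9,0, 0.03,0,0,0,3.6,0.8,0, 0.03,0,0,0,3.6,0.6,0, 0.02,0,0,0,3,0.5,0, 0,0,0,0,0,0,0]' >/dev/null
python3 -c "
from h import *
need((.436,.2425,.15),6.6)"
```

```text
t 20.58 turn [-0.0103  0.0156  0.0001] shift cm [ 1.233  4.449 -0.131] F [-0.25 -0.25 -1.28] M [-0.004 -0.058 -0.017] gap 0.0171 ee [0.4418 0.1984 0.1623]
```

```bash
python3 -m inch '[-0.01,0.015,0,0.5,2,0,0, 0,0,0,0.5,1.8,0,0, 0,0,0,1,0.3,0,0, 0,0,0,1,0,0,0, 0,0,0,0,0,0,0]' >/dev/null
python3 -c "
from h import *
need((.436,.2425,.05),6.6)
o=manip.get_obs();c=camera('wrist'); cv2.imwrite('pics/w16.png',c['color'])"
```

```text
t 21.0 turn [0.0038 0.0009 0.0008] shift cm [ 8.192  0.189 -0.197] F [-0.88 -0.02 -1.99] M [-0.068  0.071 -0.022] gap 0.0171 ee [0.4381 0.2409 0.1319]
```

View pics/w16.png

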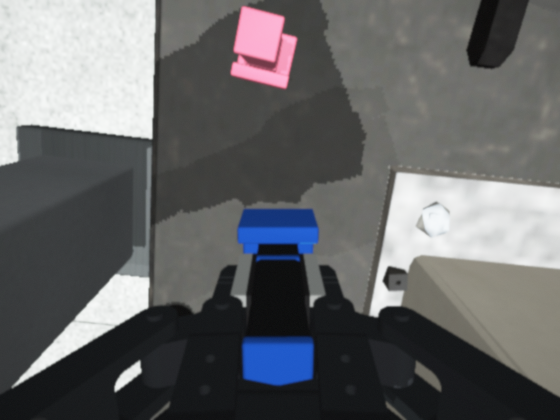

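Clear bench below; lowering the paddle.

```bash
python3 -m inch '[0.004,0,0,1,0.1,-0.2,0, 0,0,0,1.5,0,0,0, 0,0,0,1.5,0,0,0, 0,0,0,1.5,0,0,0, 0,0,0,1,0,0,0, 0,0,0,0,0,0,0]' >/dev/null
python3 -c "
from h import *
need((.436,.2425,.041),6.6)"
```

```text
t 21.55 turn [-0.0083  0.0047  0.0002] shift cm [ 2.418  0.588 -0.084] F [-0.77 -0.69 -0.92] M [-0.029  0.02  -0.032] gap 0.0173 ee [0.4373 0.2367 0.0652]
```

```bash
python3 -m inch '[-0.008,0.005,0,0.4,0.4,0,0, 0,0,0,0.5,0,0,0, 0,0,0,0.5,0,0,0, 0,0,0,0.3,0,0,0, 0,0,0,0,0,0,0]' >/dev/null
python3 -c "
from h import *
need((.436,.2425,.041),6.6)"
```

```text
t 21.97 turn [-0.001   0.0013 -0.0006] shift cm [ 0.739  0.209 -0.157] F [-0.35  0.25 -1.46] M [ 0.032 -0.02  -0.009] gap 0.0175 ee [0.4378 0.2406 0.0484]
```

```bash
python3 -m inch '[0,0.001,0,0.3,0,0,0, 0,0,0,0.2,0,0,0, 0,0,0,0.05,0,0,0, 0,0,0,0,0,0,0]' >/dev/null
python3 -c "
from h import *
need((.436,.2425,.041),6.6)"
python3 -m inch '[0,0,0,0.05,0,0,0, 0,0,0,0.05,0,0,0]' >/dev/null
python3 -c "
from h import *
need((.436,.2425,.041),6.6)"
```

```text
t 22.3 turn [-0.0007  0.0012 -0.001 ] shift cm [ 0.204  0.179 -0.2  ] F [-0.46  0.28 -0.78] M [-0.007 -0.008 -0.021] gap 0.0173 ee [0.4382 0.241  0.043 ]
t 22.47 turn [-0.0007  0.0017 -0.0013] shift cm [ 0.13   0.169 -0.218] F [ 0.35 -0.48 -0.96] M [-0.004 -0.01  -0.001] gap 0.0173 ee [0.4384 0.2411 0.0423]
```

```bash
python3 -m inch '[0,0.002,-0.001,0.05,0,0,0, 0,0,0,0.04,0,0,0]' >/dev/null
python3 -c "
from h import *
need((.436,.2425,.041),6.6)"
python3 -m inch '[0,0,0,0.04,0,0,0, 0,0,0,0.03,0,0,0]' >/dev/null
python3 -c "
from h import *
need((.436,.2425,.041),6.6)"
```

```text
t 22.63 turn [-0.0007 -0.0001 -0.0003] shift cm [ 0.05   0.166 -0.226] F [ 1.02  0.53 -0.95] M [-0.012 -0.015  0.044] gap 0.0173 ee [0.4384 0.2411 0.0415]
t 22.8 turn [-0.0008 -0.     -0.0003] shift cm [-0.019  0.163 -0.235] F [ 0.26  0.36 -1.15] M [0.018 0.056 0.001] gap 0.017 ee [0.4385 0.2411 0.0408]
```

```bash
python3 -m inch '[0,0,0,0.03,0,0,0, 0,0,0,0.03,0,0,0]' >/dev/null
python3 -c "
from h import *
need((.436,.2425,.041),6.6)"
python3 -m inch '[0,0,0,0.03,0,0,0]' >/dev/null
python3 -c "
from h import *
need((.436,.2425,.041),6.6)"
```

```text
t 22.97 turn [-0.0007  0.0003 -0.0004] shift cm [-0.024  0.162 -0.239] F [-1.62 -1.07  3.8 ] M [-0.235  0.407 -0.037] gap 0.017 ee [0.4386 0.2412 0.0408]
t 23.05 turn [-0.0008  0.0004 -0.0004] shift cm [-0.025  0.164 -0.239] F [-2.69 -0.43  3.83] M [-0.251  0.421  0.007] gap 0.0173 ee [0.4386 0.2411 0.0408]
```

```bash
python3 -m inch '[0,0,0,-0.01,0,0,0.25, 0,0,0,0,0,0,0.35, 0,0,0,0,0,0,0.5, 0,0,0,0,0,0,0.6, 0,0,0,0,0,0,0.6, 0,0,0,0,0,0,0.6]' >/dev/null
python3 -c "
from h import *
need((.436,.2425,.041),6.6)
o=manip.get_obs();c=camera('wrist'); cv2.imwrite('pics/w17.png',c['color'])"
```

```text
t 23.55 turn [-0.0007  0.0012 -0.0008] shift cm [-0.03   0.147 -0.277] F [-0.69 -0.31  0.92] M [-0.016 -0.006  0.026] gap 0.0514 ee [0.4389 0.2414 0.0407]
```

View pics/w17.png

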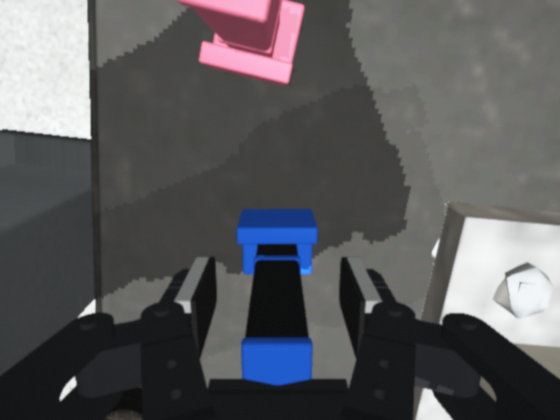

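Standing and released, clear on both sides. Rising straight up.

```bash
python3 -m inch '[0,0,0,-0.6,0,0,0.6, 0,0,0,-1,0,0,0.6, 0,0,0,-1.5,0,0,0.6, 0,0,0,-2,0,0,0.6, 0,0,0,0,0,0,0.6]' >/dev/null
python3 -c "
from h import *
need((.4389,.2414,.2),6.6)"
```

```text
t 24.02 turn [-0.0007 -0.0002 -0.0003] shift cm [-10.446   0.037   0.067] F [0.65 0.12 0.63] M [-0.002 -0.018 -0.043] gap 0.0511 ee [0.4383 0.241  0.0955]
```

Then up and back over the track's upper end to check both.

```bash
python3 -m inch '[0,0,0,-2.5,0,0,0.6, 0,0,0,-2.5,0,0,0.6, 0,0,0,-2.5,0,0,0.6, 0,0,0,-2,0,0,0.6, 0,0,0,-1,-3,0,0.6, 0,0,0,0,-3.5,-0.6,0.6, 0,0,0,0,-3.5,-0.6,0.6, 0,0,0,0,0,0,0.6]' >/dev/null
python3 -c "
from h import *
need((.4389,.2414,.2),6.6)
o=manip.get_obs();c=camera('wrist'); cv2.imwrite('pics/w18.png',c['color'])
c=camera('top'); crop(c,180,190,400,270,3.6,'topz.png')
c=camera('side'); crop(c,180,190,360,280,4.4,'sidez.png')"
```

```text
t 24.68 turn [ 0.0046  0.0054 -0.001 ] shift cm [ 1.126 10.219  1.343] F [-0.    1.11  0.24] M [0.019 0.021 0.034] gap 0.0511 ee [0.4377 0.1383 0.2111]
```

View pics/w18.png

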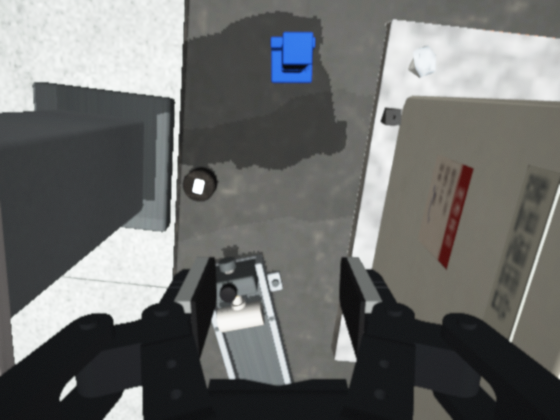

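View pics/sidez.png

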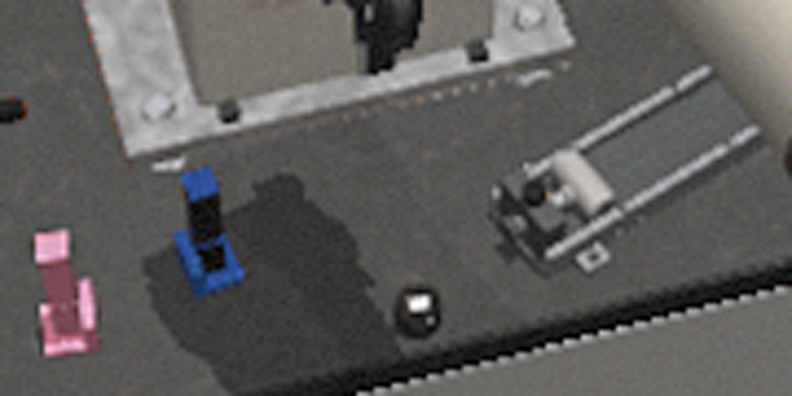

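Paddle stands upright at wrist-picture pixel (293,57). The roller lies square against the spindle at (238,313), and the specimen is unmoved. Handing in.

```bash
python3 -m inch '[0,0,0,0,0,0,0.6,0,0,0,0,0,0,0.6]' >/dev/null; python3 -c "
from h import *
print(manip.close_job())"
```

```text
the job is handed in; nothing more can be done
None
```

The job is done and handed in at about 25 s of the 69 s allowed. No verdict is reported, so the result below rests on my own checks.

**What I did**
- I picked up the blue paddle with the black handle; the pink and turquoise look-alikes were left alone.
- I pushed the roller up the track with the blade at about 30 mm/s, slowing to about 14 mm/s at the crest. It rolled the last stretch to the spindle by itself.
- By feel, the roller met the spindle with its centre about 79.5 mm along the track, so the spindle face is at about 91.5 mm.
- I bedded it for about 1.2 s. The force readings were 4.9 to 6.6 N, around 6 N on average.
- I backed off slowly, lifted clear, and set the paddle down about 3 mm from where it started.

**Last checks**
- The wrist and side pictures show the roller square against the spindle after the paddle had left.
- The same pictures show the paddle upright on the bench, well clear of the track, and the specimen where it was.
- I kept the fingers well above the roller throughout.

**Not fully checked**
- Wrist force readings scatter by about 1 N and were taken only between moves. Short peaks, such as the roller's own touch on the spindle, were not measured.
- The roller's speed over the crest was not measured.
- I did not look closely at the brass sleeve or the tin at the end, but the arm never came near them with the paddle or fingers down.
- One move command was refused because I mistyped it, and I sent it again; nothing had moved.

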